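Refit the front rail of a spice rack

ROBOT

A 7-joint arm with a two-finger parallel gripper is mounted at the origin on a cart in front of the work surface, level with it; the furniture and walls round the work are solid. World frame = base frame: x ahead of the robot, y to its left, z up, the work surface at z = 0. Lengths are in m, angles in rad, forces in N, time in s.
With the tool pointing down it reaches from about 0.4 to 0.85 m from the base axis. Payload 4.5 kg.
Tool frame: the origin (TCP) lies at the very end of the fingers, on their centre line; the grasp point (between the pads) lies 19 mm behind it (r.pinch_z is the distance from the TCP to the grasp point, in m); z points along the fingers, y is the line along which they close (so a half turn about z gives the same grasp; the last joint's range is limited). The gripper opens to 88 mm and grips with 3 to 60 N. Pads are 18 mm wide; open, the fingers measure 123 mm over their backs; the gripper's body (75 mm by 187 mm) begins 45 mm behind the grasp point.
Start: joints at [1.351, 0.689, -0.195, 1.565, 0.157, 0.902, -0.215], TCP at [0.157, -0.605, 0.239] pointing down, gripper open.
Joint ranges: [-3.01, 3.01], [-0.46, 2.08], [-1.47, 1.51], [0.13, 2.56], [-1, 4.14], [0.04, 2.09], [-2.66, 2.66]. Speed limits (rad/s): [2.57, 2.57, 3.14, 3.14, 3.14, 3.14, 3.14].

INTERFACE

Orientations are given as a unit quaternion [x, y, z, w].
In Python, from plant import r, cams gives the robot as it stands.
- The arm moves only by the shell command python3 -m pendant 'ROWS' [FORCE]. ROWS is JSON, a list of rows, each a list of 3 entries, a list of its own where there are three numbers: the closure, from -1 (fully open) to 1 (shut), then the shift along the tool's x, y, z in mm, then the turn, a rotation vector about the tool's x, y, z in degrees. A call has 1 to 8 rows; each row shifts and turns the commanded pose from where the row before left it, along the tool's axes as they then stand; what a row does not reach is not made up. A row lasts 1/8 s, in which the tool goes at most 62.5 mm and 10.7 degrees, less where a joint would pass 70% of its speed; a pose out of reach is approached as far as the arm can. A call with a gripper value outside its range is refused whole. The fingers move at their own pace and stop on an object; FORCE is the grip in N (left out, the last holds). Time passes only in rows, so rows that do not move let the fingers close. It gives the time, the measured TCP pose, the force, the opening and the grip force at its end, in the units of the state.
- r.get_state(): the state, without advancing time (a new reading comes with each control period).
- cams.snapshot(name): name is "side" or "top"; returns a dict with "img" (420x560x3 uint8, red, green, blue), "camera_matrix" (3x3 intrinsics, pixels), "camera_from_world" (4x4, takes a point from world to camera coordinates). Camera axes: x right, y up, looking along -z (the intrinsics and any distortion apply to the point x, -y, -z); pixel columns grow to the right and rows downward; lengths in m; the calibration is good to about 2 mm. A picture is of the moment at which its call begins. There is no depth.
- r.finish_job(): hands the job in; it is judged then, once.
The state is a dict: "clock": time; "q": joint angles; "qd": joint speeds; "joint_torque": joint torques, N m; "tool_pos": TCP position; "eef_rot": TCP orientation; "contact_force": force on the tool from outside, world axes, zero at the start; "moment": the same for the moment, N m; "opening": opening from 0.0 (shut) to 1.0 (fully open); "finger_force": force on a finger pad.
Only numpy, scipy, OpenCV 4.12 (cv2) and the standard library are available. Lean on these libraries where they do the work, as an engineer would, in place of code of your own. Each camera call takes 0.05 s, during which the arm holds its last target. There are 200 camera calls.

TASK

Put the loose front rail back on the spice rack: set its forked end against the rack's round post with the rail still slanting out towards you, then, keeping the fork pressed on the post, swing the other end in until it is in line and the spring bolt has snapped out again in front of it. Use only light force against the rack, do not upset the two jars standing in it, and let go of the rail.

Things in the scene. Friction and masses are not known exactly. Their poses are not given: they have to be found in the camera images.
- rail: loose front rail: plain wooden slat 18 mm thick (x), 28 tall (z), 225 long (y); 0.10 to 0.18 kg; lies on its underside in front of the rack. Origin: middle of the underside, half way between fork seat and plain end. Its +y end carries a metal fork: upright 90 degree V open to +y, mouth 23 mm wide, jaws 25 mm tall, foot flush, reaching 5 mm past the seat. Home, its axes are parallel to the rack's.
- rail_fork (a point): on the rail, in the V of its fork (rail frame 0, 0.110, 0.014): the point where the post's axis lies when the V is pressed on the post; half way up the rail
- rail_end (a point): on the rail, centre of the square plain end face (rail frame 0, -0.110, 0.014), 220 mm from rail_fork
- rack: spice rack, fixed: wooden base 120 (x) x 280 (y) x 14 mm, back board 80 mm high, short end boards. Origin: centre of the base's underside; its front faces -x. A wooden bar along the base's front carries post (left, +y) and keeper (right). The bar is clamped tight through slots: post, keeper and bolt sit off their drawn places, all by the same amount, up to 10 mm in y and 4 mm in x.
- post (a point): drawn place (-0.035, 0.115, 0.046 in the rack's frame) of the axis of the upright metal post, at the rail's mid height when home; the true post is up to 10 mm off in y and 4 mm in x: feel for it. Shank 10 mm thick; below it a collar 28 mm across, top at z 32 mm, carries the rail; above, at z 67 mm, a wider disc and ball, so the fork can only come on from the side.
- keeper (a point): drawn place (-0.035, -0.105, 0.046 in the rack's frame) of rail_end when home; the true one is off by as much as the true post. The keeper is a metal channel open to the front and left: floor at z 32 mm, roof at z 68 mm, rigid back stop 1 mm behind the rail, end wall 2.5 mm beyond its end, so if the fork leaves the post the end fouls that wall. No jar stands within 50 mm of the rack's middle.
- bolt (a joint): travel (m) of the spring bolt in the keeper's end wall: 0 out (at the start, and again with the rail home), 0.011 fully back. Its nose overlaps the rail's end by 6 mm, with a 30 degree bevel to the front. The rail's end swinging in pushes it back against 1 to 2 N of spring (2 to 4 N on the rail's end), then it snaps out in front of the rail, which then has 2 to 3 mm of play.
- small_bottle: small dark bottle with a bright cap, 34 mm across, 80 mm tall, standing in the left of the rack behind the rail's place. Origin: centre of its foot
- green_pot: round olive-green lidded pot, 53 mm across, 53 mm tall, standing in the right of the rack. Origin: centre of its foot

How it is judged:
By the outcome, as a careful person would: the job done as asked, in the order asked, and still so for the second after the job is handed in, with the robot touching nothing.
It also fails if it takes over 58 s, if anything falls off the work surface, if the arm or the gripper's body presses on something with over 40 N, if the wrist force passes 120 N, or if a joint passes its speed limit or range.

## Working session

There is one attempt and no reset: what is moved stays moved. The work goes in short steps, Python scripts to look and compute and a shell command to move; the robot and the scene stay as the last step left them, time stands still between calls to the robot, and variables do not carry over. Pictures are saved under pics/ and viewed, at most 10 in all, crops included, and the job is handed in when it is done.

```bash
ls; mkdir -p pics; python3 - <<'E'
from plant import r,cams
import cv2,numpy as np
for n in("side","top"):
    s=cams.snapshot(n); cv2.imwrite(f"pics/{n}0.png",s["img"][:,:,::-1])
    print(n,s["camera_matrix"].tolist(),np.round(s["camera_from_world"],4).tolist(),[k for k in s])
st=r.get_state(); print(st["clock"],st["tool_pos"],st["eef_rot"],st["opening"],r.pinch_z)
E
```

```text
pics
side [[379.56900431157464, 0.0, 276.65469594608163], [0.0, 379.56900431157464, 212.80282524169152], [0.0, 0.0, 1.0]] [[-0.6463, -0.763, -0.0064, 0.3472], [0.3238, -0.2818, 0.9032, -0.2689], [-0.6909, 0.5817, 0.4292, -0.459], [0.0, 0.0, 0.0, 1.0]] ['img', 'camera_matrix', 'camera_from_world']
top [[436.5402385338488, 0.0, 284.13714006139725], [0.0, 436.5402385338488, 201.75906338378016], [0.0, 0.0, 1.0]] [[0.0051, -0.9999, -0.0136, -0.0382], [0.9994, 0.0046, 0.0344, -0.5475], [-0.0344, -0.0137, 0.9993, -0.9003], [0.0, 0.0, 0.0, 1.0]] ['img', 'camera_matrix', 'camera_from_world']
0.1 [ 0.15673379 -0.60443767  0.23800005] [ 9.91955456e-01  1.26584732e-01 -1.64292806e-04 -8.06835759e-04] 0.9982458631588782 0.0187
```

View pics/top0.png

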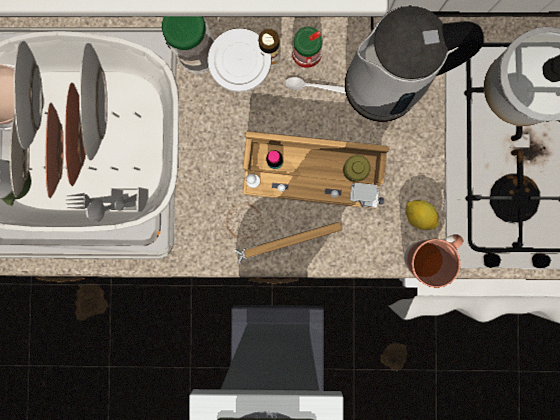

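View pics/side0.png

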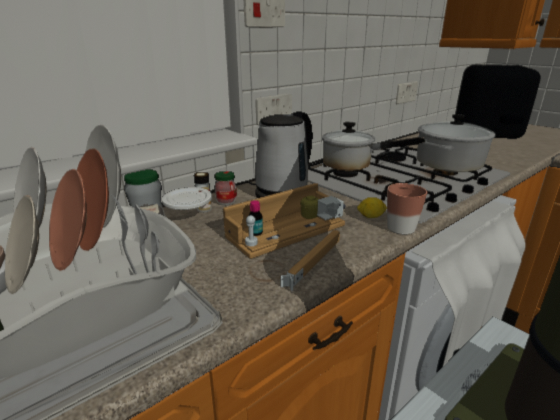

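The top view shows the rail with its fork at about (240,256) and plain end at (340,226). The rack's corners are near (247,133), (387,147), (380,207) and (245,200). The post ball is near (252,180), the keeper near (365,195). The side view agrees. I'll enlarge the work area next.

```bash
cat > h.py <<'E'
import numpy as np,cv2
from plant import r,cams
def ray(s,u,v):
    K=s["camera_matrix"];T=s["camera_from_world"]
    d=np.linalg.inv(K)@[u,v,1.];d=np.array([d[0],-d[1],-d[2]])
    R=T[:3,:3];return -R.T@T[:3,3],R.T@d
def on(s,u,v,z):
    o,d=ray(s,u,v);return o+d*(z-o[2])/d[2]
def px(s,p):
    c=s["camera_from_world"]@np.append(p,1.);q=s["camera_matrix"]@[c[0],-c[1],-c[2]];return q[:2]/q[2]
def two(s1,a,s2,b):
    o1,d1=ray(s1,*a);o2,d2=ray(s2,*b)
    t=np.linalg.lstsq(np.c_[d1,-d2],o2-o1,rcond=None)[0]
    p,q=o1+d1*t[0],o2+d2*t[1];return (p+q)/2,np.linalg.norm(p-q)
def crop(s,x0,y0,x1,y1,k,fn):
    cv2.imwrite(fn,cv2.resize(np.ascontiguousarray(s["img"][y0:y1,x0:x1,::-1]),None,fx=k,fy=k,interpolation=cv2.INTER_CUBIC))
E
python3 - <<'E'
from h import *
a=cams.snapshot("top");b=cams.snapshot("side")
crop(a,230,125,395,270,4.8,"pics/a.png");crop(b,215,180,350,295,5,"pics/b.png")
E
```

```text
(no output)
```

View pics/a.png

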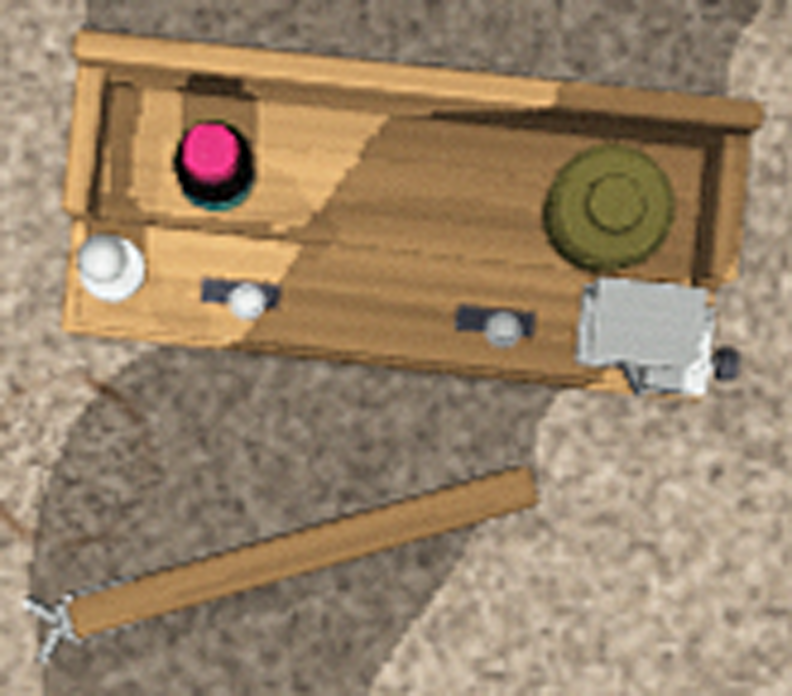

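View pics/b.png

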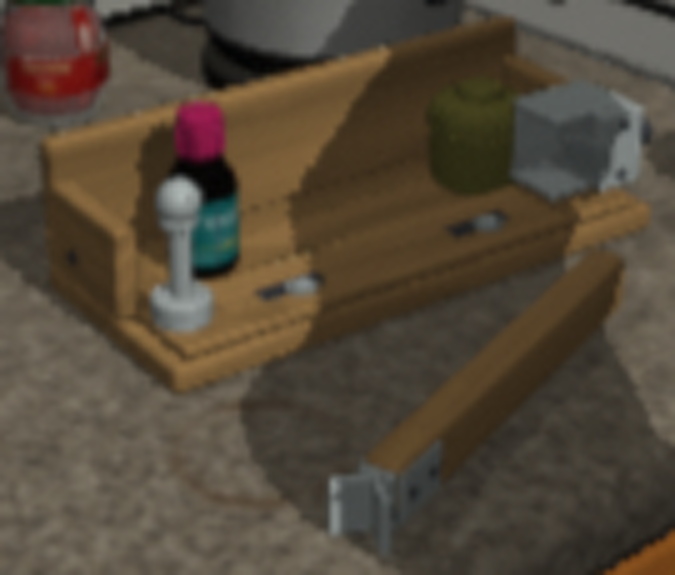

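In the enlarged top crop, the rail's wood ends are at (80,617) and (532,483) and the fork tips at (27,603) and (43,660). The post ball is at (103,257), the keeper roof spans (580-715, 280-370), and the rack's front edge runs (65,330)-(700,393). In the side crop the ball is at (180,193) and the post's collar at (182,300).

```bash
python3 - <<'E'
from h import *
a=cams.snapshot("top");b=cams.snapshot("side")
A=lambda X,Y:(230+(X+.5)/4.8-.5,125+(Y+.5)/4.8-.5)
B=lambda X,Y:(215+(X+.5)/5-.5,180+(Y+.5)/5-.5)
P=lambda n,v:print(n,np.round(v,4))
# wood mask of the rail
hsv=cv2.cvtColor(a["img"],cv2.COLOR_RGB2HSV)
m=cv2.inRange(hsv,(8,90,50),(25,255,255));m[:218]=0;m[262:]=0;m[:,:236]=0;m[:,348:]=0
c=max(cv2.findContours(m,0,1)[0],key=cv2.contourArea);rc=cv2.minAreaRect(c);bx=cv2.boxPoints(rc)
for p in bx:P("railcorner",on(a,*p,.028))
P("rail L",on(a,*A(78,617),.028));P("rail R",on(a,*A(533,483),.028))
for t in((27,603),(43,660),(68,620)):P("fork",on(a,*A(*t),.0265))
pb,e=two(a,A(104,257),b,B(180,193));P("ball",pb);print(e)
P("side shank at z46 is row:",px(b,[pb[0],pb[1],.046]));print("shank pix",B(182,255))
P("disc",on(a,*A(112,269),.067))
FL,FR=on(a,*A(65,330),.014),on(a,*A(700,396),.014);P("FL",FL);P("FR",FR)
for z in(.08,.094):
  q,w=on(a,*A(78,32),z),on(a,*A(763,104),z);P("BL",q);P("BR",w);print(np.linalg.norm(q-w),np.degrees(np.arctan2(*(q-w)[:2])))
print(np.linalg.norm(FL-FR),np.degrees(np.arctan2(*(FL-FR)[:2])))
P("sideFL",two(a,A(65,330),b,B(180,375))[0])
for t in((597,278),(716,290),(707,370),(580,362)):P("keep roof",on(a,*A(*t),.07))
P("cap",on(a,*A(212,150),.08));P("pot",on(a,*A(616,203),.053))
P("post by shank lower side",on(b,*B(182,292),.032))
st=r.get_state();print(st["contact_force"])
E
```

```text
railcorner [0.4502 0.0471 0.028 ]
railcorner [ 0.5082 -0.1487  0.028 ]
railcorner [ 0.49  -0.154  0.028]
railcorner [0.432  0.0416 0.028 ]
rail L [0.4421 0.0416 0.028 ]
rail R [ 0.4998 -0.1509  0.028 ]
fork [0.4477 0.0634 0.0265]
fork [0.4237 0.0564 0.0265]
fork [0.4406 0.0459 0.0265]
ball [0.5905 0.0272 0.0816]
0.0006786790642183276
side shank at z46 is row: [251.3372 232.7977]
shank pix (251.0, 230.6)
disc [0.5867 0.0249 0.067 ]
FL [0.5646 0.0496 0.014 ]
FR [ 0.5373 -0.2243  0.014 ]
BL [0.6813 0.0382 0.08  ]
BR [ 0.6529 -0.2368  0.08  ]
0.2764920087522746 5.886807639971687
BL [0.6785 0.0368 0.094 ]
BR [ 0.6507 -0.2336  0.094 ]
0.27187274287335317 5.8868076399716776
0.27520678545174665 5.680486033591292
sideFL [0.5647 0.0499 0.0114]
keep roof [ 0.5836 -0.1719  0.07  ]
keep roof [ 0.5789 -0.2199  0.07  ]
keep roof [ 0.5465 -0.2162  0.07  ]
keep roof [ 0.5495 -0.165   0.07  ]
cap [ 0.6337 -0.0161  0.08  ]
pot [ 0.616  -0.1822  0.053 ]
post by shank lower side [0.5927 0.0271 0.032 ]
[ 0.30214301  0.78748834 -0.63715558]
```

```bash
cat >> h.py <<'E'
from scipy.spatial.transform import Rotation as Ro
def info(tgt=None,yaw=None):
    "tool y heading = yaw (deg, world); prints tool-frame mm to tgt TCP"
    s=r.get_state();R=Ro.from_quat(s["eef_rot"]).as_matrix();p=np.array(s["tool_pos"])
    h=np.degrees(np.arctan2(R[1,1],R[0,1]))
    print("t%.2f"%s["clock"],"p",np.round(p,4),"yaw %.2f"%h,"zax",np.round(R[:,2],3),"F",np.round(s["contact_force"],2),"M",np.round(s["moment"],2),"open %.3f"%s["opening"],"ff",np.round(s["finger_force"],1),"q",np.round(s["q"],2))
    if tgt is not None: print("shift tool mm",np.round(R.T@(np.array(tgt)-p)*1000,1))
    if yaw is not None: print("turn z", round(h-yaw,2))
    return s,R,p
E
python3 -m pendant '[[-0.2,[44,-43.5,0],[0,0,0]],[-0.2,[44,-43.5,0],[0,0,0]],[-0.2,[44,-43.5,0],[0,0,0]],[-0.2,[44,-43.5,0],[0,0,0]],[-0.2,[44,-43.5,0],[0,0,0]],[-0.2,[44,-43.5,0],[0,0,0]],[-0.2,[44,-43.5,0],[0,0,0]],[-0.2,[44,-43.5,0],[0,0,0]]]' 40
python3 -c "
from h import *
info([.475,-.072,.1],16.7)"
```

```text
clock: 1.3
tool_pos: [0.4114, -0.1781, 0.239]
eef_rot: [0.992, 0.126, 0.0, 0.0]
contact_force: [1.3, -0.5, -0.3]
opening: 0.6
finger_force: 0.0
t1.30 p [ 0.4114 -0.1781  0.239 ] yaw -75.47 zax [ 0.001 -0.    -1.   ] F [ 1.27 -0.47 -0.3 ] M [ 0.   -0.03 -0.02] open 0.600 ff 0.0 q [ 0.41  0.47 -0.15  2.08  0.12  0.6  -1.14]
shift tool mm [ 88.1 -86.9 139. ]
turn z -92.17
```

```bash
python3 -m pendant '[[-0.2,[44,-43.5,0],[0,0,0]],[-0.2,[44,-43.5,0],[0,0,-10.3]],[-0.2,[0,0,0],[0,0,-10.3]],[-0.2,[0,0,0],[0,0,-10.3]],[-0.2,[0,0,0],[0,0,-10.3]],[-0.2,[0,0,0],[0,0,-10.3]],[-0.2,[0,0,0],[0,0,-10.3]],[-0.2,[0,0,0],[0,0,-10.3]]]'
python3 -m pendant '[[-0.2,[0,0,30],[0,0,-10.3]],[-0.2,[0,0,30],[0,0,-9.7]],[-0.2,[0,0,30],[0,0,0]],[-0.2,[0,0,30],[0,0,0]],[-0.2,[0,0,0],[0,0,0]]]'
python3 -c "
from h import *
s,R,p=info([.475,-.072,.002],16.7)
a=cams.snapshot('top');crop(a,230,125,395,270,4.8,'pics/c.png')
b=cams.snapshot('side');crop(b,215,160,375,295,5,'pics/d.png')"
```

```text
clock: 2.3
tool_pos: [0.4737, -0.0736, 0.2388]
eef_rot: [0.726, 0.688, 0.0, 0.0]
contact_force: [0.5, -0.8, -0.0]
opening: 0.6
finger_force: 0.0
clock: 2.92
tool_pos: [0.4725, -0.0735, 0.1174]
eef_rot: [0.597, 0.802, -0.001, -0.001]
contact_force: [-0.3, -0.0, -0.4]
opening: 0.601
finger_force: 0.0
t2.92 p [ 0.4725 -0.0735  0.1174] yaw 16.67 zax [-0.004 -0.    -1.   ] F [-0.28 -0.01 -0.41] M [-0.06 -0.12 -0.02] open 0.601 ff 0.0 q [ 0.31  0.74 -0.41  2.1   0.69  0.44 -0.35]
shift tool mm [  0.6   3.3 115.4]
turn z -0.03
```

View pics/d.png

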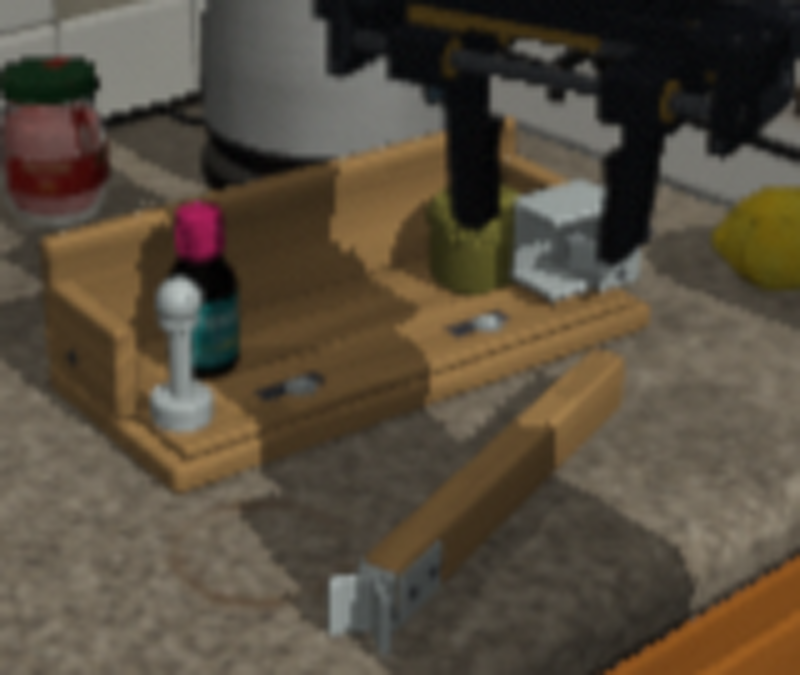

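The hand hangs above the rail's right half with its fingers (crop (475,215) and (625,250)) either side of the line. I'll descend and grip.

```bash
python3 -m pendant '[[-0.2,[0,3,40],[0,0,0]],[-0.2,[0,0,40],[0,0,0]],[-0.2,[0,0,25],[0,0,0]],[-0.2,[0,0,9],[0,0,0]],[-0.2,[0,0,0],[0,0,0]]]'
python3 -c "
from h import *
info([.475,-.072,.002],16.7)"
python3 -m pendant '[[1,[0,0,0],[0,0,0]],[1,[0,0,0],[0,0,0]],[1,[0,0,0],[0,0,0]],[1,[0,0,0],[0,0,0]],[1,[0,0,0],[0,0,0]]]' 50
python3 -c "
from h import *
info([.475,-.072,.002],16.7)"
```

```text
clock: 3.65
tool_pos: [0.4772, -0.0725, 0.0053]
eef_rot: [0.597, 0.802, 0.0, 0.001]
contact_force: [0.2, -0.2, 0.8]
opening: 0.602
finger_force: 0.0
t3.65 p [ 0.4772 -0.0725  0.0053] yaw 16.65 zax [ 0.001 -0.    -1.   ] F [ 0.24 -0.22  0.83] M [-0.06 -0.14 -0.02] open 0.602 ff 0.0 q [ 0.12  0.95 -0.11  2.13  0.89  0.11 -0.54]
shift tool mm [ 1.1 -1.9  3.3]
turn z -0.05
clock: 4.28
tool_pos: [0.4768, -0.0727, 0.005]
eef_rot: [0.597, 0.802, 0.0, 0.0]
contact_force: [0.6, 0.1, 4.2]
opening: 0.2
finger_force: 50.0
t4.28 p [ 0.4768 -0.0727  0.005 ] yaw 16.63 zax [ 0.001 -0.    -1.   ] F [0.58 0.14 4.25] M [ 0.01 -0.13 -0.09] open 0.200 ff 50.0 q [ 0.12  0.95 -0.11  2.13  0.89  0.11 -0.54]
shift tool mm [ 1.2 -1.5  3. ]
turn z -0.07
```

```bash
python3 -m pendant '[[1,[0,0,-30],[0,0,0]],[1,[0,0,-30],[0,0,0]],[1,[0,0,0],[0,0,10.6]],[1,[0,0,0],[0,0,10.6]],[1,[0,0,0],[0,0,10.6]],[1,[0,0,0],[0,0,10.6]],[1,[0,0,0],[0,0,0]],[1,[0,0,0],[0,0,0]]]'
python3 - <<'E'
from h import *
info([.530,-.0955,.0385],-25.8)
a=cams.snapshot('top');crop(a,230,125,395,270,4.8,'pics/e.png')
b=cams.snapshot('side');crop(b,215,180,350,295,5,'pics/f.png')
im=np.vstack([cv2.resize(cv2.imread(f'pics/{k}.png'),(640,300 if 0 else 560)) for k in 'e'])
E
```

```text
clock: 5.28
tool_pos: [0.4763, -0.0725, 0.0646]
eef_rot: [0.846, 0.533, -0.0, -0.0]
contact_force: [0.7, -0.4, -0.9]
opening: 0.199
finger_force: 50.0
t5.28 p [ 0.4763 -0.0725  0.0646] yaw -25.57 zax [-0.001 -0.    -1.   ] F [ 0.72 -0.43 -0.86] M [-0.04 -0.03 -0.04] open 0.199 ff 50.0 q [ 0.15  0.82 -0.16  2.12  0.52  0.23 -0.91]
shift tool mm [ 2.5 58.4 26. ]
turn z 0.23
```

View pics/e.png

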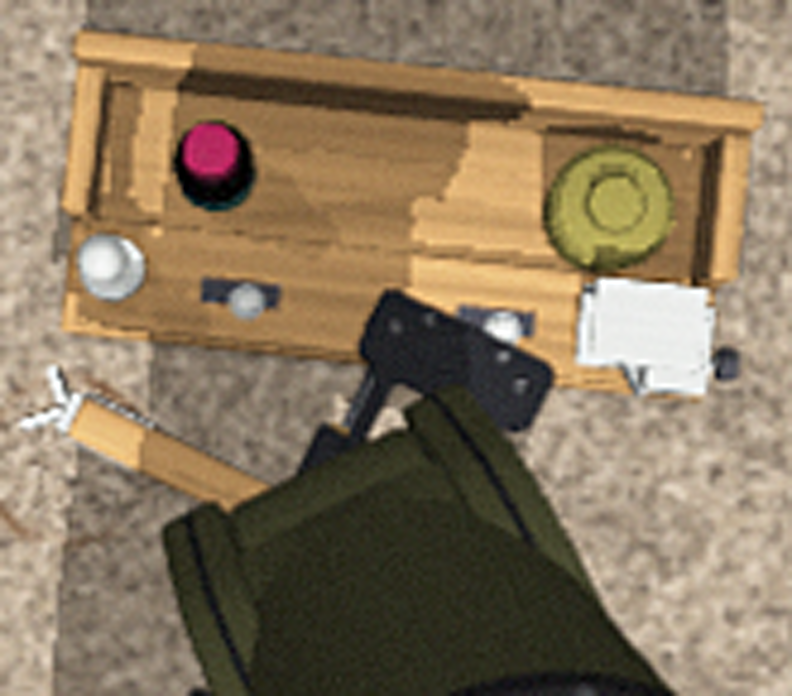

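View pics/f.png

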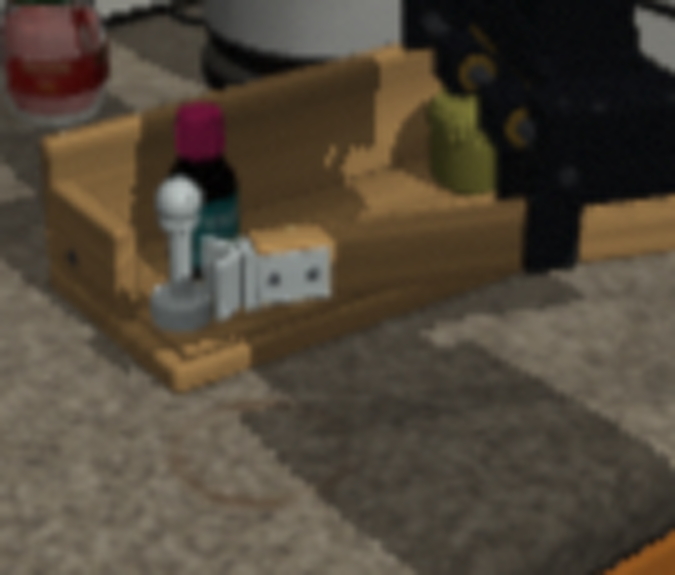

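In the top crop the rail slants out with its fork tips at (53,370) and (22,425); the plain end is hidden under the arm. The post ball is at (105,262). The side crop shows the rail level in the hand. Next, where the fork and post sit in tool axes.

```bash
python3 - <<'E'
from h import *
a=cams.snapshot('top')
A=lambda X,Y:(230+(X+.5)/4.8-.5,125+(Y+.5)/4.8-.5)
s,R,p=info()
t1,t2=on(a,*A(54,369),.0846),on(a,*A(22,426),.0846);w=on(a,*A(86,417),.0876)
print(t1,t2,np.linalg.norm(t1-t2))
for q in(t1,t2,(t1+t2)/2,w): print("tool mm",np.round(R.T@(q-p)*1e3,1))
post=np.array([.589,.026,p[2]]); print("post tool",np.round(R.T@(post-p)*1e3,1))
# side view: ray of fork tip (near) bottom/top check
B=lambda X,Y:(215+(X+.5)/5-.5,180+(Y+.5)/5-.5)
m=(t1+t2)/2; print("side px",[np.round(px(b,t),1) for b in[cams.snapshot('side')] for t in(t1,t2)],B(205,238),B(242,238))
E
```

```text
t5.42 p [ 0.4764 -0.0726  0.0646] yaw -25.67 zax [-0.  0. -1.] F [-0.53  0.09 -0.  ] M [-0.03  0.01 -0.04] open 0.200 ff 50.0 q [ 0.15  0.82 -0.16  2.12  0.52  0.23 -0.91]
[0.54522705 0.04623749 0.0846    ] [0.5224545  0.05880625 0.0846    ] 0.026010813101130584
tool mm [136.9  10.5 -20. ]
tool mm [138.4 -15.5 -20. ]
tool mm [137.7  -2.5 -20. ]
tool mm [116.7  -1.  -23. ]
post tool [137.7  58.7  -0. ]
side px [array([256.5, 227. ]), array([258.5, 233. ])] (255.60000000000002, 227.2) (263.0, 227.2)
```

```bash
python3 -m pendant '[[1,[-22,0,0],[0,0,0]],[1,[0,30,0],[0,0,0]],[1,[0,30,0],[0,0,0]],[1,[0,0,13],[0,0,0]],[1,[0,0,13],[0,0,0]],[1,[0,0,0],[0,0,0]],[1,[0,0,0],[0,0,0]]]'
python3 - <<'E'
from h import *
info([.589,.026,.0385])
a=cams.snapshot('top');b=cams.snapshot('side')
im=np.hstack([cv2.resize(np.ascontiguousarray(s["img"][y:y+75,x:x+50,::-1]),None,fx=8,fy=8,interpolation=cv2.INTER_CUBIC) for s,x,y in((a,235,155),(b,235,200))])
cv2.imwrite('pics/g.png',im)
E
```

```text
clock: 6.35
tool_pos: [0.5202, -0.1179, 0.0386]
eef_rot: [0.847, 0.532, -0.001, -0.0]
contact_force: [-0.0, -0.1, -0.9]
opening: 0.2
finger_force: 50.0
t6.35 p [ 0.5202 -0.1179  0.0386] yaw -25.69 zax [-0.001  0.    -1.   ] F [-0.04 -0.15 -0.9 ] M [-0.08 -0.12  0.04] open 0.200 ff 50.0 q [ 0.26  0.9  -0.21  1.97  0.53  0.32 -0.83]
shift tool mm [159.5  -0.4  -0. ]
```

View pics/g.png

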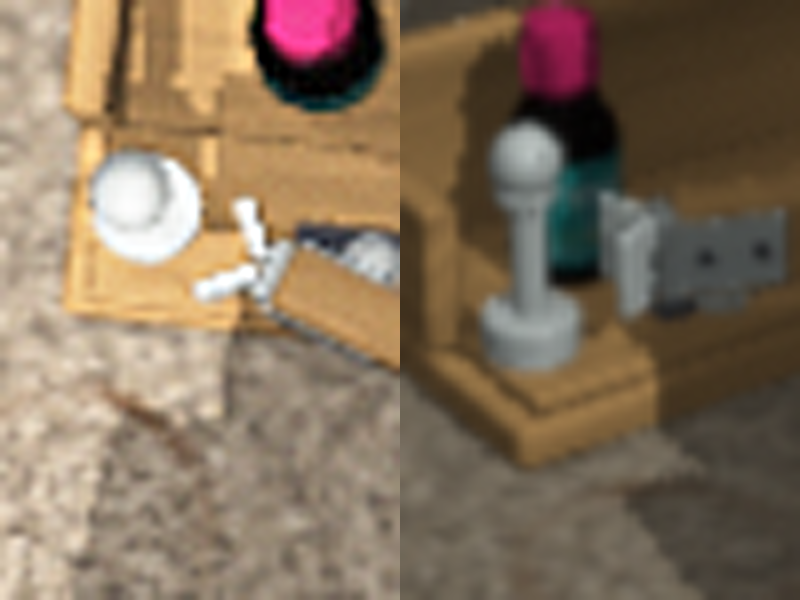

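In both halves the fork points squarely at the post. Top half: tips (243,200) and (200,290), post axis at about (138,200), so about 27 mm to seat. Now I'll advance and feel for contact.

```bash
python3 -m pendant '[[1,[10,0,0],[0,0,0]],[1,[10,0,0],[0,0,0]],[1,[3,0,0],[0,0,0]],[1,[0,0,0],[0,0,0]],[1,[0,0,0],[0,0,0]]]'
python3 -c "
from h import *
info([.589,.026,.0385])"
python3 -m pendant '[[1,[1,0,0],[0,0,0]],[1,[1,0,0],[0,0,0]],[1,[0,0,0],[0,0,0]]]'
python3 -m pendant '[[1,[1,0,0],[0,0,0]],[1,[1,0,0],[0,0,0]],[1,[0,0,0],[0,0,0]]]'
python3 -c "
from h import *
info([.589,.026,.0385])"
```

```text
clock: 7.08
tool_pos: [0.5308, -0.0982, 0.0387]
eef_rot: [0.847, 0.532, -0.0, 0.0]
contact_force: [0.4, -0.7, -1.5]
opening: 0.2
finger_force: 50.0
t7.08 p [ 0.5308 -0.0982  0.0387] yaw -25.78 zax [-0.    -0.001 -1.   ] F [ 0.36 -0.65 -1.5 ] M [-0.02 -0.02  0.01] open 0.200 ff 50.0 q [ 0.22  0.91 -0.21  1.95  0.52  0.34 -0.85]
shift tool mm [ 1.371e+02 -1.600e+00  1.000e-01]
clock: 7.45
tool_pos: [0.5319, -0.0959, 0.0387]
eef_rot: [0.847, 0.532, 0.0, 0.0]
contact_force: [-0.2, -0.1, -1.5]
opening: 0.201
finger_force: 50.0
clock: 7.82
tool_pos: [0.5326, -0.0947, 0.0387]
eef_rot: [0.847, 0.531, -0.0, 0.0]
contact_force: [0.5, -1.8, -1.2]
opening: 0.195
finger_force: 50.0
t7.83 p [ 0.5326 -0.0947  0.0387] yaw -25.80 zax [-0.    -0.001 -1.   ] F [ 0.53 -1.84 -1.16] M [-0.34  0.02 -0.07] open 0.195 ff 50.0 q [ 0.21  0.91 -0.21  1.95  0.52  0.34 -0.86]
shift tool mm [ 1.333e+02 -1.700e+00  1.000e-01]
```

```bash
python3 -m pendant '[[1,[1,0.5,0],[0,0,0]],[1,[0,0.5,0],[0,0,0]],[1,[0,0,0],[0,0,0]]]'
python3 -c "
from h import *
s,R,p=info([.589,.026,.0385]);print(R.T@s['contact_force'])"
python3 -m pendant '[[1,[1,0,0],[0,0,0]],[1,[0,0,0],[0,0,0]],[1,[0,0,0],[0,0,0]]]'
python3 -c "
from h import *
s,R,p=info([.589,.026,.0385]);print(R.T@s['contact_force'])"
```

```text
clock: 8.2
tool_pos: [0.5332, -0.0947, 0.0386]
eef_rot: [0.847, 0.531, -0.001, 0.0]
contact_force: [-2.0, -4.2, -0.3]
opening: 0.198
finger_force: 50.0
t8.20 p [ 0.5332 -0.0947  0.0386] yaw -25.79 zax [-0.002 -0.001 -1.   ] F [-2.   -4.16 -0.32] M [-0.89  0.4  -0.01] open 0.198 ff 50.0 q [ 0.21  0.91 -0.21  1.94  0.52  0.34 -0.86]
shift tool mm [132.9  -2.2  -0.2]
[-4.61808579  0.00918274  0.32576245]
clock: 8.57
tool_pos: [0.5331, -0.0945, 0.0385]
eef_rot: [0.847, 0.531, -0.002, 0.0]
contact_force: [-2.7, -5.5, -1.0]
opening: 0.198
finger_force: 50.0
t8.57 p [ 0.5331 -0.0945  0.0385] yaw -25.83 zax [-0.003 -0.002 -1.   ] F [-2.67 -5.47 -1.  ] M [-1.16  0.54 -0.03] open 0.198 ff 50.0 q [ 0.21  0.91 -0.21  1.94  0.52  0.35 -0.86]
shift tool mm [132.8  -2.3  -0.4]
[-6.08665592 -0.01397342  1.01685707]
```

The fork is seated: 6 N straight along the rail and no side force, which puts the post at about (0.591, 0.025) and agrees with the ball estimate. Now I'll swing about the post, 14 degrees first.

```bash
python3 -m pendant '[[1,[0.08,4.63,0],[0,0,-2]],[1,[0.08,4.63,0],[0,0,-2]],[1,[0.08,4.63,0],[0,0,-2]],[1,[0,0,0],[0,0,0]]]'
cat >> h.py <<'E'
def sw():
    s,R,p=info();print("tool F",np.round(R.T@s['contact_force'],2),"seat pos",np.round((p+R@[.1328,0,0])[:2],4))
E
python3 -c "
from h import *
sw()"
python3 -m pendant '[[1,[0.08,4.63,0],[0,0,-2]],[1,[0.08,4.63,0],[0,0,-2]],[1,[0.08,4.63,0],[0,0,-2]],[1,[0,0,0],[0,0,0]]]'
python3 -c "
from h import *
sw()"
```

```text
clock: 9.07
tool_pos: [0.5464, -0.1001, 0.0385]
eef_rot: [0.818, 0.575, -0.002, 0.0]
contact_force: [-1.4, -5.2, -0.1]
opening: 0.196
finger_force: 50.0
t9.07 p [ 0.5464 -0.1001  0.0385] yaw -19.82 zax [-0.002 -0.002 -1.   ] F [-1.38 -5.25 -0.14] M [-1.25  0.48  0.08] open 0.196 ff 50.0 q [ 0.24  0.92 -0.25  1.9   0.55  0.39 -0.77]
tool F [-5.4   0.48  0.15] seat pos [0.5914 0.0248]
clock: 9.57
tool_pos: [0.56, -0.1043, 0.0385]
eef_rot: [0.787, 0.617, -0.001, 0.001]
contact_force: [-2.1, -5.6, -0.7]
opening: 0.201
finger_force: 50.0
t9.57 p [ 0.56   -0.1043  0.0385] yaw -13.83 zax [-0.001 -0.003 -1.   ] F [-2.1  -5.59 -0.68] M [-1.29  0.35  0.07] open 0.201 ff 50.0 q [ 0.27  0.93 -0.29  1.86  0.58  0.44 -0.69]
tool F [-5.93 -0.7   0.69] seat pos [0.5917 0.0247]
```

```bash
python3 -m pendant '[[1,[0.08,4.63,0],[0,0,-2]],[1,[0.02,2.32,0],[0,0,-1]],[1,[0,0,0],[0,0,0]]]'
python3 -c "
from h import *
sw()"
python3 -m pendant '[[1,[0.02,2.32,0],[0,0,-1]],[1,[0.02,2.32,0],[0,0,-1]],[1,[0.02,2.32,0],[0,0,-1]],[1,[0,0,0],[0,0,0]]]'
python3 - <<'E'
from h import *
sw()
a=cams.snapshot('top');b=cams.snapshot('side')
im=np.hstack([cv2.resize(np.ascontiguousarray(s["img"][y:y+75,x:x+50,::-1]),None,fx=8,fy=8,interpolation=cv2.INTER_CUBIC) for s,x,y in((a,345,165),(b,305,180))])
cv2.imwrite('pics/h.png',im)
E
```

```text
clock: 9.95
tool_pos: [0.5663, -0.1057, 0.0385]
eef_rot: [0.771, 0.637, -0.002, 0.0]
contact_force: [-2.4, -5.2, -0.5]
opening: 0.198
finger_force: 50.0
t9.95 p [ 0.5663 -0.1057  0.0385] yaw -10.88 zax [-0.002 -0.003 -1.   ] F [-2.4  -5.23 -0.49] M [-1.18  0.49 -0.02] open 0.198 ff 50.0 q [ 0.28  0.94 -0.31  1.84  0.6   0.46 -0.64]
tool F [-5.59 -1.37  0.51] seat pos [0.5913 0.0247]
clock: 10.45
tool_pos: [0.5737, -0.1069, 0.0385]
eef_rot: [0.754, 0.657, -0.001, 0.001]
contact_force: [-2.1, -5.9, -0.8]
opening: 0.203
finger_force: 50.0
t10.45 p [ 0.5737 -0.1069  0.0385] yaw -7.84 zax [-0.001 -0.003 -1.   ] F [-2.13 -5.9  -0.8 ] M [-1.22  0.31  0.01] open 0.203 ff 50.0 q [ 0.29  0.95 -0.33  1.81  0.61  0.49 -0.6 ]
tool F [-6.14 -1.3   0.82] seat pos [0.5918 0.0246]
```

View pics/h.png

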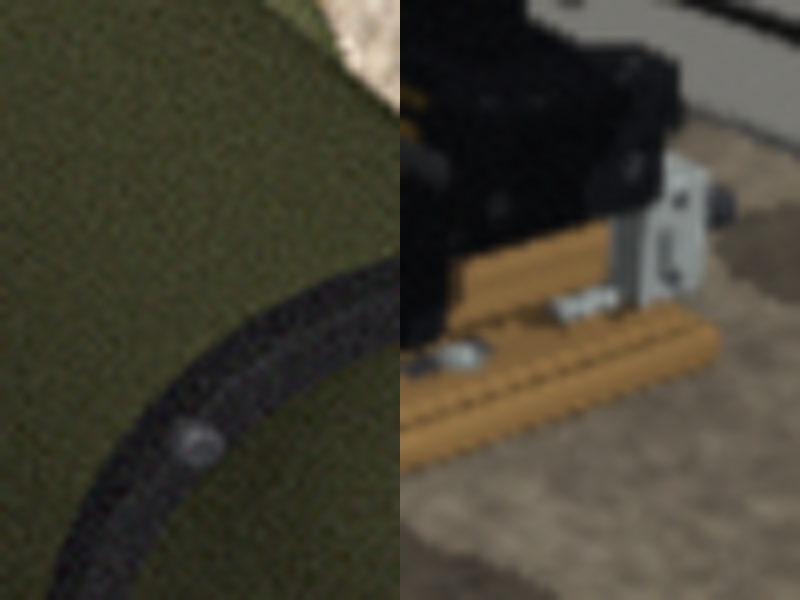

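The side half shows the rail's right end entering the keeper channel at about (620,250), with the bolt knob at (720,205). I'll go on in smaller steps.

```bash
for i in 1 2 3; do python3 -m pendant '[[1,[0,1.16,0],[0,0,-0.5]],[1,[0,1.16,0],[0,0,-0.5]],[1,[0,0,0],[0,0,0]]]' >/dev/null
python3 - <<'E'
from h import *
sw()
b=cams.snapshot('side')['img'][195:215,388:402]
g=b.mean(2);m=(g<75);ys,xs=np.nonzero(m);print("knob dark px",m.sum(),xs.mean()+388,xs.max()+388)
E
done
```

```text
t10.93 p [ 0.5759 -0.1072  0.0385] yaw -6.85 zax [-0.001 -0.003 -1.   ] F [-1.58 -5.58 -0.64] M [-1.25  0.3  -0.1 ] open 0.199 ff 50.0 q [ 0.3   0.95 -0.34  1.81  0.61  0.5  -0.58]
tool F [-5.72 -0.91  0.66] seat pos [0.5917 0.0246]
knob dark px 277 394.44043321299637 401
t11.35 p [ 0.5788 -0.1076  0.0387] yaw -5.82 zax [-0.    -0.003 -1.   ] F [-0.93 -6.42 -0.8 ] M [-1.33  0.16  0.08] open 0.199 ff 50.0 q [ 0.3   0.95 -0.35  1.8   0.62  0.5  -0.57]
tool F [-6.48 -0.28  0.82] seat pos [0.5922 0.0246]
knob dark px 276 394.4166666666667 401
t11.78 p [ 0.579  -0.1077  0.0386] yaw -4.92 zax [-0.004 -0.003 -1.   ] F [-4.84 -6.15  3.42] M [-1.17  0.88 -0.39] open 0.197 ff 50.1 q [ 0.31  0.95 -0.35  1.79  0.62  0.51 -0.55]
tool F [-6.56 -4.3  -3.38] seat pos [0.5904 0.0246]
knob dark px 277 394.44043321299637 401
```

```bash
python3 - <<'E'
from h import *
b=cams.snapshot('side')['img'];i=cv2.imread('pics/side0.png')[:,:,::-1];h=cv2.imread('pics/h.png')[:,400:]
h=cv2.resize(h,(50,75),interpolation=cv2.INTER_AREA)[:,:,::-1]
for n,g in(("start",i[200:212,336:354]),("-7.8",h[20:32,31:49]),("now",b[200:212,336:354])):
    print(n);print(g.mean(2).astype(int)[3:9])
E
```

```text
start
[[ 83  78  75  75  92 121 124 102  87  89  91  91  93  95  96  94  94  94]
 [ 73  70  66  55  72 117 122  92  73  88  94  95  97  96  94  90  88  89]
 [ 68  66  66  57  77 117 120  81  60  76  91  91  90  90  90  87  76  73]
 [ 67  65  72  98 112 123 120  74  52  68  81  81  71  69  70  71  65  66]
 [ 67  66  78 117 125 127 121  70  47  67  70  66  60  59  63  64  64  65]
 [ 68  74 104 124 127 127 126  74  52  63  64  62  61  61  65  65  67  66]]
-7.8
[[ 22  54 121 139 132 135 131 103  76  72  84  95  99 103 103 101 101 100]
 [ 31  66 116 105  95 125 128  90  63  59  70  94 103 103 101  98  96  94]
 [ 65 104 122  92  91 125 127  83  55  53  61  87  96  95  96  93  83  79]
 [106 129 134 120 120 132 127  84  48  46  55  76  77  75  77  76  71  69]
 [122 133 135 134 135 136 127  78  42  41  51  65  65  65  67  70  69  69]
 [123 122 119 128 135 138 132  84  56  56  61  65  65  67  69  71  71  70]]
now
[[ 75 128 139 141 131 134 132 109  93  97  98  98 101 103 104 101 100 100]
 [108 133 134 105  90 125 131  99  79  94 100 101 103 104 101  98  97  96]
 [121 134 131  87  85 125 129  87  65  81  97  99  96  96  98  93  82  80]
 [124 135 135 119 121 132 128  79  56  73  88  86  77  75  77  76  70  70]
 [125 134 137 136 135 135 129  75  51  73  76  71  64  64  67  68  69  70]
 [120 127 135 138 136 137 135  78  56  69  69  67  66  66  70  70  72  70]]
```

The knob moved out (dark columns 344-346) at -7.8° and is now back at its starting place, so the bolt has snapped out. I'll ease the swing and the press, then lower onto the collar.

```bash
python3 -m pendant '[[1,[0,-2,0],[0,0,0.8]],[1,[-1,0,0],[0,0,0]],[1,[0,0,0],[0,0,0]]]' >/dev/null
python3 -c "
from h import *
sw()"
python3 -m pendant '[[1,[-0.7,0,0.7],[0,0,0]],[1,[0,0,0.5],[0,0,0]],[1,[0,0,0],[0,0,0]]]' >/dev/null
python3 -c "
from h import *
sw()"
```

```text
t12.25 p [ 0.579  -0.1076  0.0387] yaw -5.60 zax [-0.    -0.002 -1.   ] F [-1.38 -4.72 -1.17] M [-1.21  0.1  -0.06] open 0.201 ff 50.0 q [ 0.3   0.95 -0.35  1.8   0.62  0.51 -0.56]
tool F [-4.83 -0.92  1.17] seat pos [0.5919 0.0246]
t12.62 p [ 0.579  -0.1076  0.0376] yaw -5.58 zax [ 0.    -0.001 -1.   ] F [-1.27 -4.95 -0.07] M [-0.92  0.26 -0.02] open 0.202 ff 50.0 q [ 0.3   0.95 -0.35  1.8   0.62  0.5  -0.56]
tool F [-5.05 -0.79  0.07] seat pos [0.5919 0.0246]
```

```bash
python3 -m pendant '[[1,[-0.7,0,0.6],[0,0,0]],[1,[0,0,0.4],[0,0,0]],[1,[0,0,0],[0,0,0]]]' >/dev/null
python3 -c "
from h import *
sw()"
python3 -m pendant '[[1,[-0.4,0,0.5],[0,0,0]],[1,[0,0,0],[0,0,0]]]' >/dev/null
python3 -c "
from h import *
sw()"
```

```text
t13.00 p [ 0.579  -0.1077  0.0372] yaw -5.56 zax [ 0. -0. -1.] F [-3.5  -4.51  5.57] M [-0.79  0.53  0.01] open 0.199 ff 50.0 q [ 0.3   0.95 -0.35  1.8   0.62  0.5  -0.56]
tool F [-4.83 -3.05 -5.57] seat pos [0.5918 0.0245]
t13.25 p [ 0.579  -0.1077  0.037 ] yaw -5.54 zax [ 0.  0. -1.] F [-3.86 -3.37  9.26] M [-0.64  0.65 -0.05] open 0.199 ff 50.0 q [ 0.31  0.95 -0.35  1.8   0.62  0.5  -0.56]
tool F [-3.72 -3.52 -9.27] seat pos [0.5918 0.0245]
```

```bash
python3 -m pendant '[[1,[-0.5,-1,-1],[0,0,0]],[1,[0,0,0],[0,0,0]],[1,[0,0,0],[0,0,0]]]' 5 >/dev/null
python3 -c "
from h import *
sw()"
python3 -m pendant '[[0.35,[0,0,0],[0,0,0]],[0.35,[0,0,0],[0,0,0]],[0.35,[0,0,0],[0,0,0]],[0.35,[0,0,0],[0,0,0]]]' >/dev/null
python3 -c "
from h import *
sw()"
```

```text
t13.62 p [ 0.5787 -0.1077  0.0371] yaw -5.53 zax [ 0.002  0.001 -1.   ] F [ 0.72 -2.13 -1.08] M [-0.36 -0.19 -0.11] open 0.201 ff 5.0 q [ 0.31  0.95 -0.35  1.8   0.62  0.5  -0.56]
tool F [-2.05  0.92  1.08] seat pos [0.5915 0.0245]
t14.12 p [ 0.5779 -0.1084  0.037 ] yaw -5.55 zax [ 0.  0. -1.] F [ 0.13 -0.06  0.8 ] M [ 0.01 -0.08  0.08] open 0.330 ff 0.0 q [ 0.31  0.95 -0.35  1.8   0.62  0.5  -0.56]
tool F [-0.04  0.14 -0.8 ] seat pos [0.5907 0.0238]
```

```bash
python3 -m pendant '[[0.35,[0,0,-8],[0,0,0]],[0.35,[0,0,-15],[0,0,0]],[0.35,[0,0,-30],[0,0,0]],[0.35,[0,0,-40],[0,0,0]],[0.35,[0,0,-40],[0,0,0]],[0.35,[0,0,-40],[0,0,0]],[0.35,[0,-50,0],[0,0,0]],[0.35,[-40,-40,0],[0,0,0]]]' >/dev/null
python3 -m pendant '[[0.35,[-40,-40,0],[0,0,0]],[0.35,[-55,0,0],[0,0,0]],[0.35,[-55,0,0],[0,0,0]],[0.35,[-55,0,0],[0,0,0]],[0.35,[-55,0,0],[0,0,0]],[0.35,[0,0,0],[0,0,0]],[0.35,[0,0,0],[0,0,0]]]'
python3 - <<'E'
from h import *
a=cams.snapshot('top');b=cams.snapshot('side')
im=np.vstack([cv2.resize(np.ascontiguousarray(s["img"][y:y+70,x:x+165,::-1]),None,fx=4.2,fy=4.2,interpolation=cv2.INTER_CUBIC) for s,x,y in((a,235,145),(b,215,180))])
cv2.imwrite('pics/z.png',im)
print(b['img'][203:209,336:354].mean(2).astype(int))
E
```

```text
clock: 16.0
tool_pos: [0.4196, -0.3936, 0.2107]
eef_rot: [0.74, 0.672, 0.0, 0.0]
contact_force: [0.3, 0.5, -0.5]
opening: 0.323
finger_force: 0.0
[[151 146 142 142 130 132 129 106  90  95  95  95  98 100 101 100  98  97]
 [133 136 131 103  88 123 127  96  77  92  98  99 101 102  98  95  94  93]
 [123 132 128  85  85 122 125  85  62  79  95  97  94  94  95  92  79  77]
 [122 131 131 117 118 129 125  77  55  70  86  85  73  72  74  74  68  68]
 [124 131 133 132 131 132 126  73  50  72  73  70  63  61  66  65  67  67]
 [121 125 131 134 133 133 132  77  55  67  68  65  63  65  66  68  69  68]]
```

View pics/z.png

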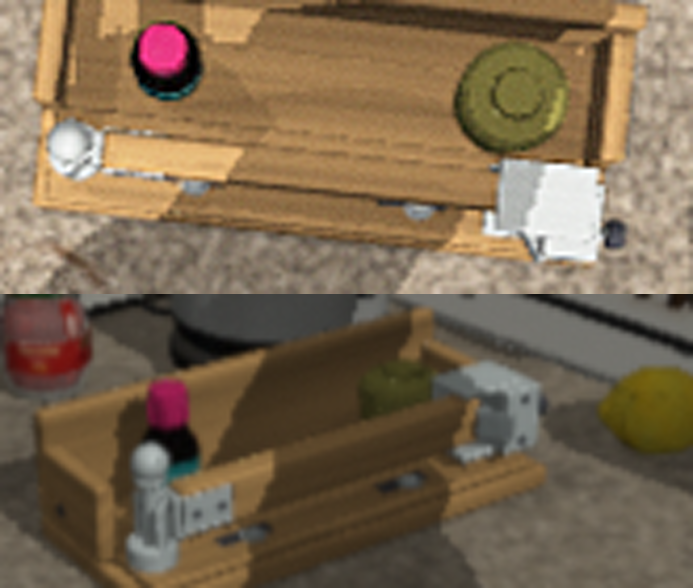

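The rail sits in line from the post (75,150) into the keeper (500,195). The fork is on the post, the bolt knob is out in its starting place at (613,235), both jars stand, and the hand is clear.

```bash
python3 -c "
from plant import r
print(r.finish_job())"
```

```text
the job is handed in; nothing more can be done
None
```

The front rail is back on the spice rack: its fork is on the post, its other end is in the keeper with the bolt snapped out in front, both jars are standing, and the gripper let go; the job was handed in at about 16 s, with no verdict shown.

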